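# Release the catch of a keepsake box with a dowel

### The arm

A 6-joint arm with a two-finger parallel gripper is mounted at the origin on the work surface. World frame = base frame: x ahead of the robot, y to its left, z up, the work surface at z = 0. Lengths are in mm, angles in rad, forces in N, time in s.
With the tool pointing down it reaches from about 300 to 875 mm from the base axis. Payload 4.2 kg.
Tool frame: the origin (TCP) lies between the finger pads; the fingertips stand 11 mm ahead of it and the grasp point (between the pads) lies 8 mm behind it (robot.finger_overhang is the distance from the TCP to the fingertips, in mm); z points along the fingers, y is the direction in which the jaws open and shut (so a half turn about z gives the same grasp; the last joint's range is limited). The gripper opens to 85 mm and grips with 20 to 120 N. Pads are 22 mm wide; open, the fingers measure 114 mm over their backs; the gripper's body (76 mm by 85 mm) begins 54 mm behind the grasp point. The pads swing forward as they close: fully open they stand 13 mm farther back than shut.
Start: joints at [-1.23, 0.32, 1.565, -0, 1.257, -0.02], TCP at [202.992, -537.995, 206.338] pointing down, gripper open.
Joint ranges: [-3.11, 3.11], [-0.84, 2.01], [0.21, 2.61], [-1.34, 4.49], [0.05, 2.63], [-2.56, 2.56]. Speed limits (rad/s): [2.57, 2.57, 3.14, 3.14, 3.14, 3.14].

### API

Orientations are given as a 3x3 rotation matrix whose columns are the frame's x, y, z axes.
In Python, from station import readout, eyes, close_job, robot gives the robot as it stands.
- The arm moves only by the tool jog_arm, never from a script. Its argument "increments" is a list of rows, each a list of 7 numbers: the shift along the tool's x, y, z in units of 0.4 m (1.0 is 0.4 m), then the turn, a rotation vector about the tool's x, y, z in units of 180 degrees (1.0 is 180 degrees), then the closure in counts, from 0 (fully open) to 255 (shut). In form: [[tx, ty, tz, rx, ry, rz, hand], ...]. A call has 1 to 10 rows; each row shifts and turns the commanded pose from where the row before left it, along the tool's axes as they then stand; what a row does not reach is not made up. A row lasts 1/10 s, in which the tool goes at most 50 mm and 8.59 degrees, less where a joint would pass 70% of its speed; a pose out of reach is approached as far as the arm can. A call with a number of a shift or a turn outside -1 to 1 is refused whole. A call with a gripper value outside its range is refused whole. The fingers move at their own pace and stop on an object; "squeeze" is the grip in N (left out, the last holds). Time passes only in rows, so rows that do not move let the fingers close. It gives the time, the measured TCP pose, the force and the opening at its end, in the units of the state.
- readout.read_state(): the state, without advancing time (a new reading comes with each control period).
- eyes.camera(name): name is "scene" or "top" or "wrist"; returns (picture, depth): 384x512x3 uint8, blue, green, red; 384x512 float32, mm along the optical axis (not along the pixel's ray), 0 where there is no reading.
- eyes.get_calibration(name): a dict with "intrinsics" (3x3 intrinsics, pixels), "origin" and "rotation" of the camera in the world. Camera axes: x right, y down, z forward; pixel columns grow to the right and rows downward; lengths in mm; the calibration is good to about 2 mm. A picture is of the moment at which its call begins: read the wrist's pose just before it. get_calibration takes no time and is no camera call; for the wrist camera it gives the pose at the moment of the call.
- close_job(): hands the job in, once; it reports no verdict.
The state is a dict: "clock": time; "joints": joint angles; "qd": joint speeds; "effort": joint torques, N m; "ee_pos": TCP position; "tcp_rot": TCP orientation; "wrist_force": force on the tool from outside, world axes, zero at the start; "torque": the same for the moment, N m; "gripper_width": finger opening in mm.
Only numpy, scipy, OpenCV 4.12 (cv2) and the standard library are available. Lean on these libraries where they do the work, as an engineer would, in place of code of your own. Each camera call takes 0.05 s, during which the arm holds its last target. There are 200 camera calls.

### The job

The wooden keepsake box lies face down with its back board up. Take the plain wooden dowel out of the stand, push its lower end through the small hole in the back board and press the spring catch inside, gently and only as far as it takes to make the tray spring out, touching the box with nothing but the dowel. Then put the dowel back upright in its free hole in the stand, all the way down, and let go; leave everything else where it is.

Things in the scene. Friction and masses are not known exactly. Their poses are not given: they have to be found in the camera images.
- box: plywood box fixed to the table, 200 mm (x) by 150 mm (y), 80 mm high; origin under its centre on the table; the tray comes out of its -x end. Pressing with the dowel on board or catch with over 20 N damages it. The catch yields from touch at 3 to 4 N, growing 0.5 N per mm; it lets the tray go after about 6 mm of travel and meets a firm stop at 8 mm (about 7 N)
- hole (a point): centre of the mouth of the small hole in the box's back board, on its upper face (80 mm above the table, 65 mm from the box's centre along its +x); hole 15 mm across, upright, 1.5 mm chamfer, board 8 mm thick. Below it lies the flat steel pad of the spring catch, 22 mm square, at a depth that differs from box to box: 13 to 35 mm below the mouth
- tray (a joint): how far the box's spring tray is out, m: 0 latched shut, 0.07 fully out. When the catch lets go it slides out to the end by itself in about half a second and stays out
- stand: wooden block fixed to the table, 60 mm (x) by 200 mm (y), 45 mm high, origin under its centre on the table; three upright holes 15 mm across and 35 mm deep (floor 10 mm above the table, 1.5 mm chamfer), in a row along its y axis at y = -55, 0 and +55 mm; the dowel, the brush and the crayon stand in them, in any order
- dowel_centre (a point): centre (half-way up) of the plain wooden dowel, 12 mm thick, 150 mm long, weighing about 14 g, standing upright in one hole of the stand (the tallest of the three sticks); z along the dowel, up
- dowel_foot (a point): centre of the lower end of the dowel (75 mm below its centre), edge chamfered 1 mm
- brush: craft brush, round handle 12 mm thick, black pointed bristles up, 128 mm tall, standing in another hole of the stand; origin at its foot
- crayon: short paper-wrapped crayon with a pointed top, 12 mm thick, 94 mm tall, standing in another hole of the stand; origin at its foot
- tape: empty tape core, ring 52 mm across, 18 mm high, lying on the back board of the box away from the hole; origin under its centre
- glue: white glue stick, 26 mm thick, 95 mm tall, standing on the table beside the stand; origin at its foot
- jar: glass jar with steel cap, 84 mm wide, 110 mm tall, at the back; origin at its foot
- mug: white mug, 82 mm wide, 95 mm tall, at the left; origin at its foot
- spool: ribbon spool 44 mm across, 24 mm high, at the right; origin at its foot
Not all that is in view belongs to the job. Of the things that look like the stand, the larger one is meant.

How it is judged:
By the outcome, as a careful person would: the job done as asked, in the order asked, and still so for the second after the job is handed in, with the robot touching nothing.
It also fails if it takes over 54 s, if anything falls off the work surface, if the arm or the gripper's body presses on something with over 40 N, if the wrist force passes 120 N, or if a joint passes its speed limit or range.

## Working session

There is one attempt and no reset: what is moved stays moved. The work goes in short steps, Python scripts to look and compute and a tool call to move; the robot and the scene stay as the last step left them, time stands still between calls to the robot, and variables do not carry over. Pictures are saved under pics/ and viewed, about 8 in all and at most 12, crops included, and the job is handed in when it is done.

Besides the shell and the picture viewer there is one more tool, called after ">>>" as name(argument=value, ...) on one line, values as JSON. jog_arm: Moves the arm, as the interface text tells. Shifts and turns lie within -1 to 1; 1 stands for 0.4 m of shift or 180 degrees of turn. Its arguments: {"type":"object","properties":{"increments":{"type":"array","items":{"type":"array","items":{"type":"number"}}},"squeeze":{"type":"number"}},"required":["increments"]}

```bash
ls; mkdir -p pics; python3 - <<'E'
from station import readout, eyes, robot
import cv2,numpy as np
s=readout.read_state();print(s)
print(robot, getattr(robot,'finger_overhang',None))
for n in("scene","top"):
    p,d=eyes.camera(n);cv2.imwrite(f"pics/{n}0.png",p);np.save(f"pics/{n}0.npy",d);print(n,eyes.get_calibration(n))
E
```

```text
pics
{'clock': 0.0, 'joints': array([-1.22998044e+00,  3.20309851e-01,  1.56571139e+00, -9.69921042e-06,
        1.25737794e+00, -2.00277302e-02]), 'qd': array([-3.53506308e-04, -4.73648679e-05,  7.26749926e-04,  1.62338774e-04,
        1.40071018e-03,  5.01112141e-05]), 'effort': array([-2.76045648e-03, -4.15534580e+01, -2.34164625e+01, -3.68740330e-04,
        8.24795949e-03, -6.36646831e-06]), 'ee_pos': array([ 202.81713354, -537.47615753,  205.4594215 ]), 'tcp_rot': array([[ 9.35598255e-01,  3.53065900e-01, -6.12537968e-04],
       [ 3.53066431e-01, -9.35596712e-01,  1.69953322e-03],
       [ 2.69587186e-05, -1.80634691e-03, -9.99998368e-01]]), 'wrist_force': array([ 0.8960221 , -0.88343868, -0.01535961]), 'torque': array([-0.00975132,  0.01890551, -0.04156425]), 'gripper_width': 84.96906966012125}
<Robot object at 0x7f47815fba10> 11.0
scene {'intrinsics': array([[427.72929957,   0.        , 255.71180192],
       [  0.        , 427.72929957, 201.03478349],
       [  0.        ,   0.        ,   1.        ]]), 'origin': array([1506.67003051, -371.94610204,  836.45146128]), 'rotation': array([[ 0.3740389 ,  0.55175902, -0.74542396],
       [ 0.92739498, -0.22754045,  0.29692405],
       [-0.00578358, -0.80236359, -0.59680753]])}
top {'intrinsics': array([[499.58069019,   0.        , 252.20649571],
       [  0.        , 499.58069019, 198.14167896],
       [  0.        ,   0.        ,   1.        ]]), 'origin': array([ 386.16701777,  -12.29994199, 1809.95455098]), 'rotation': array([[ 0.01095698, -0.9937709 ,  0.11090239],
       [-0.99991704, -0.01013806,  0.00794542],
       [-0.0067716 , -0.11098025, -0.99379954]])}
```

View pics/scene0.png

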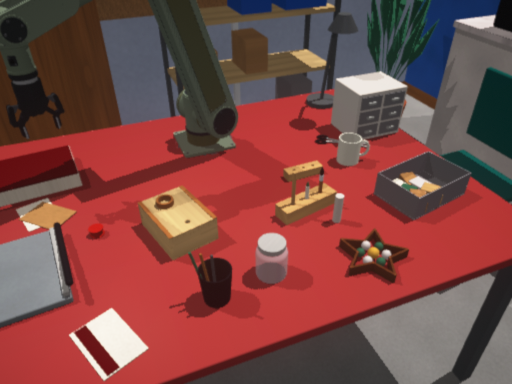

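View pics/top0.png

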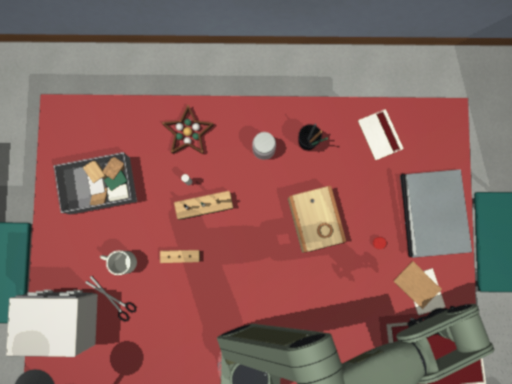

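Scene: box with the tape at (165,201) and the hole near (187,221), stand at (307,203). Top: hole near (312,201), stand (204,205), with the smaller look-alike at (180,257).

```bash
cat > h.py <<'E'
from station import readout, eyes
import cv2,numpy as np
np.set_printoptions(precision=2,suppress=True)
def ray(c,uv):
    uv=np.atleast_2d(uv).astype(float)
    return np.c_[uv,np.ones(len(uv))]@np.linalg.inv(c['intrinsics']).T@c['rotation'].T
def onplane(c,uv,z):
    r=ray(c,uv); return c['origin']+r*((z-c['origin'][2])/r[:,2])[:,None]
def cloud(c,d):
    v,u=np.indices(d.shape); r=ray(c,np.c_[u.ravel(),v.ravel()])
    return (c['origin']+r*d.reshape(-1,1)).reshape(*d.shape,3)
def meet(c1,uv1,c2,uv2):
    a,b=ray(c1,uv1)[0],ray(c2,uv2)[0]
    t=np.linalg.lstsq(np.c_[a,-b],c2['origin']-c1['origin'],rcond=None)[0]
    p,q=c1['origin']+a*t[0],c2['origin']+b*t[1]
    return (p+q)/2,np.linalg.norm(p-q)
E
python3 - <<'E'
from h import *
S,T=[eyes.get_calibration(n) for n in("scene","top")]
ps,pt=cv2.imread('pics/scene0.png'),cv2.imread('pics/top0.png')
X=cloud(T,np.load('pics/top0.npy'))
hsv=cv2.cvtColor(pt,cv2.COLOR_BGR2HSV)
for name,(x0,y0,x1,y1),lo,hi in(("box",(275,170,360,265),65,90),("stand",(160,180,250,230),30,55)):
    m=np.zeros(pt.shape[:2],np.uint8)
    sub=X[y0:y1,x0:x1,2]; m[y0:y1,x0:x1]=((sub>lo)&(sub<hi)&(hsv[y0:y1,x0:x1,0]>10)&(hsv[y0:y1,x0:x1,0]<35))*255
    c=max(cv2.findContours(m,0,2)[0],key=cv2.contourArea); z=np.median(X[m>0][:,2])
    r=cv2.minAreaRect(onplane(T,c[:,0],z)[:,:2].astype(np.float32)); print(name,z,r)
print("hole",onplane(T,[312,201],80),X[180:186,180:192,2].max())
a=cv2.resize(ps[150:260,130:355],None,fx=3.5,fy=3.5,interpolation=2)
b=cv2.resize(pt[175:255,165:350],None,fx=4.2,fy=4.2,interpolation=2)[:,:787]
h=min(600-0,a.shape[0]+b.shape[0]); o=np.zeros((a.shape[0]+b.shape[0],787,3),np.uint8);o[:a.shape[0]]=a[:,:787];o[a.shape[0]:,:b.shape[1]]=b
o=cv2.resize(o,None,fx=.82,fy=.82);print(o.shape);cv2.imwrite('pics/c1.png',o)
E
```

```text
box 79.0535374414901 ((509.5431213378906, -223.91746520996094), (199.74459838867188, 150.5939483642578), 14.710906028747559)
stand 44.103979437503654 ((556.9847412109375, 175.29364013671875), (61.87312698364258, 199.90821838378906), 12.335983276367188)
hole [[ 571.34 -206.62   80.  ]] 103.78973986089272
(591, 645, 3)
```

View pics/c1.png

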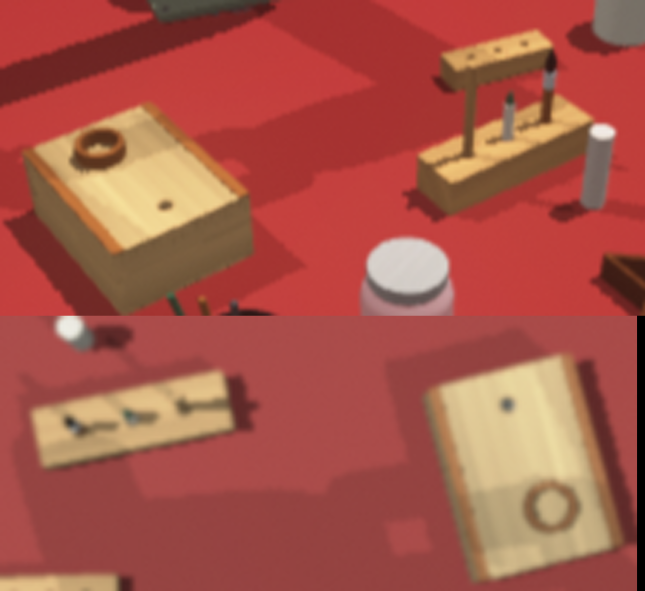

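Sizes check out (box 200×151, stand 62×200), and the hole found directly agrees with box pose + 65 mm to about 1 mm. The dowel is in the −y hole, beside the crayon. Next I'll triangulate it and plan the approach.

```bash
cat >> h.py <<'E'
from scipy.spatial.transform import Rotation as R
def down(deg):
    a=np.radians(deg); x=np.array([np.cos(a),np.sin(a),0]); z=np.array([0,0,-1.]); return np.c_[x,np.cross(z,x),z]
def plan(pos,deg,n,hand=0,Rt=None):
    """rows from the present pose to a pose, in n equal steps"""
    s=readout.read_state(); p,M=s['ee_pos'],s['tcp_rot']; Rt=down(deg) if Rt is None else Rt
    w=R.from_matrix(M.T@Rt).as_rotvec()/n; d=(np.array(pos)-p)/n
    print('at',p,'F',s['wrist_force'],'t',s['clock'],'step mm',np.linalg.norm(d),'deg',np.degrees(np.linalg.norm(w)))
    for i in range(n):
        Mi=M@R.from_rotvec(w*i).as_matrix()
        print([round(float(v),4) for v in np.r_[Mi.T@d/400,w/np.pi]]+[hand],end=',\n')
E
python3 - <<'E'
from h import *
S,T,W=[eyes.get_calibration(n) for n in("scene","top","wrist")]
s=readout.read_state();M=s['tcp_rot']
print('cam in tool',M.T@(W['origin']-s['ee_pos']),'\n',M.T@W['rotation'],W['intrinsics'][0])
k=3.5*.82
f=lambda u,v:[130+u/k,150+v/k]
g=lambda u,v:[165+u/(4.2*.82),175+(v-385*.82)/(4.2*.82)]
print('dowel top',meet(S,f(471,72),T,g(183,406)), 'foot',onplane(S,f(468,156),45))
print('hole',meet(S,f(165,205),T,g(507,404)))
plan([545,40,270],102.3,15)
E
```

```text
cam in tool [  79.94   -0.48 -165.9 ] 
 [[-0.   -0.95 -0.31]
 [ 1.   -0.   -0.  ]
 [ 0.   -0.31  0.95]] [295.55   0.   259.98]
dowel top (array([562.99, 120.52, 142.81]), np.float64(11.38152291508552)) foot [[577.61 121.31  45.  ]]
hole (array([ 573.15, -207.05,   76.5 ]), np.float64(1.4293854311684524))
at [ 202.84 -537.54  205.56] F [-0.18  0.18 -0.31] t 0.1 step mm 44.957964535972245 deg 5.441766341338929
[0.0873, -0.0699, -0.0106, -0.0, -0.0, -0.0302, 0],
[0.0936, -0.0613, -0.0106, -0.0, -0.0, -0.0302, 0],
[0.099, -0.0522, -0.0106, -0.0, -0.0, -0.0302, 0],
[0.1035, -0.0426, -0.0107, -0.0, -0.0, -0.0302, 0],
[0.107, -0.0326, -0.0107, -0.0, -0.0, -0.0302, 0],
[0.1096, -0.0223, -0.0107, -0.0, -0.0, -0.0302, 0],
[0.1113, -0.0118, -0.0107, -0.0, -0.0, -0.0302, 0],
[0.1119, -0.0012, -0.0107, -0.0, -0.0, -0.0302, 0],
[0.1115, 0.0095, -0.0107, -0.0, -0.0, -0.0302, 0],
[0.1101, 0.02, -0.0107, -0.0, -0.0, -0.0302, 0],
[0.1077, 0.0303, -0.0107, -0.0, -0.0, -0.0302, 0],
[0.1043, 0.0404, -0.0107, -0.0, -0.0, -0.0302, 0],
[0.1, 0.0501, -0.0107, -0.0, -0.0, -0.0302, 0],
[0.0948, 0.0594, -0.0107, -0.0, -0.0, -0.0302, 0],
[0.0888, 0.0681, -0.0107, -0.0, -0.0, -0.0302, 0],
```

>>> jog_arm(increments=[[0.087, -0.07, -0.011, 0, 0, -0.03, 0], [0.094, -0.061, -0.011, 0, 0, -0.03, 0], [0.099, -0.052, -0.011, 0, 0, -0.03, 0], [0.103, -0.043, -0.011, 0, 0, -0.03, 0], [0.107, -0.033, -0.011, 0, 0, -0.03, 0], [0.11, -0.022, -0.011, 0, 0, -0.03, 0], [0.111, -0.012, -0.011, 0, 0, -0.03, 0], [0.112, -0.001, -0.011, 0, 0, -0.03, 0], [0.111, 0.01, -0.011, 0, 0, -0.03, 0], [0.11, 0.02, -0.011, 0, 0, -0.03, 0]], squeeze=30)

```text
clock: 1.1
ee_pos: [432.7, -152.2, 250.3]
tcp_rot: [[0.261, 0.965, -0.0], [0.965, -0.261, -0.0], [-0.0, -0.0, -1.0]]
wrist_force: [0.2, -1.7, 0.3]
gripper_width: 85.8
```

>>> jog_arm(increments=[[0.108, 0.03, -0.011, 0, 0, -0.03, 0], [0.104, 0.04, -0.011, 0, 0, -0.03, 0], [0.1, 0.05, -0.011, 0, 0, -0.03, 0], [0.095, 0.059, -0.011, 0, 0, -0.03, 0], [0.089, 0.068, -0.011, 0, 0, -0.03, 0], [0, 0, 0, 0, 0, 0, 0], [0, 0, 0, 0, 0, 0, 0]])

```text
clock: 1.8
ee_pos: [547.3, 38.4, 271.5]
tcp_rot: [[-0.204, 0.979, -0.002], [0.979, 0.204, -0.001], [-0.0, -0.002, -1.0]]
wrist_force: [-0.1, -0.7, 0.1]
gripper_width: 85.4
```

```bash
python3 - <<'E'
from h import *
s=readout.read_state();print(s['ee_pos'],s['clock'])
W=eyes.get_calibration('wrist');p,d=eyes.camera('wrist');cv2.imwrite('pics/w1.png',p);np.save('pics/w1.npy',d)
import pickle;pickle.dump(W,open('pics/w1.pkl','wb'))
E
```

```text
[547.3   38.38 271.48] 1.8
```

View pics/w1.png

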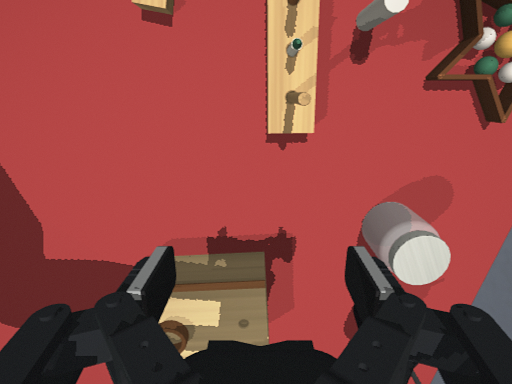

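The wrist view shows the dowel with its top at (306,99) and its base near (292,98), the crayon at (295,46), and the board hole at (243,323).

```bash
python3 - <<'E'
from h import *
import pickle
W=pickle.load(open('pics/w1.pkl','rb'));X=cloud(W,np.load('pics/w1.npy'));p=cv2.imread('pics/w1.png')
q=X[85:112,280:325]; m=(q[...,2]>140); P=q[m]
print('top pts',m.sum(),'median',np.median(P,0),'mid',(P.min(0)+P.max(0))/2,'ext',np.ptp(P,0))
print('top by z=160',onplane(W,np.argwhere(m)[:,::-1].mean(0)+[280,85],160))
for z0,z1 in((55,90),(90,125),(125,150)):
    k=(q[...,2]>z0)&(q[...,2]<z1); print(z0,k.sum(),np.median(q[k],0) if k.any() else '')
q=X[30:60,280:315];k=q[...,2]>60;print('crayon',np.median(q[k],0))
sm=((X[...,2]>38)&(X[...,2]<50)).astype(np.uint8);sm[160:]=0;sm[:,:255]=0;sm[:,330:]=0
v,u=np.nonzero(sm);print('stand z',np.median(X[sm>0][:,2]))
print('stand edge mid',onplane(W,[[267.5,132.5],[313.5,132.5]],45))
g=cv2.cvtColor(p,cv2.COLOR_BGR2GRAY)[313:334,232:256];t=(g<np.median(g)*.72).astype(np.uint8)
n,l,st,c=cv2.connectedComponentsWithStats(t);i=1+np.argmax(st[1:,4]);print('hole px',c[i]+[232,313],st[i],onplane(W,c[i]+[232,313],80), 'board z',np.median(X[313:334,200:235,2]))
E
```

```text
top pts 173 median [568.37 120.39 158.18] mid [553.17 120.61 289.44] ext [ 44.23  11.65 295.83]
top by z=160 [[568.18 120.71 160.  ]]
55 25 [564.59 119.74  74.74]
90 36 [564.48 119.75 108.77]
125 34 [564.58 120.55 135.47]
crayon [556.57 171.89  90.23]
stand z 43.345388511824126
stand edge mid [[549.77  71.19  45.  ]
 [608.88  83.44  45.  ]]
hole px [242.81 324.19] [ 7  8  9  6 21] [[ 571.6  -209.32   80.  ]] board z 78.34785263193606
```

```bash
python3 - <<'E'
from h import *
plan([568.5,121,200],102,3)
E
```

```text
at [546.9   37.49 271.65] F [-0.   -0.7   0.62] t 1.85 step mm 37.375999628870666 deg 0.1160755043017771
[0.0645, 0.0318, 0.0596, -0.0002, 0.0, -0.0006, 0],
[0.0645, 0.0319, 0.0596, -0.0002, 0.0, -0.0006, 0],
[0.0644, 0.032, 0.0597, -0.0002, 0.0, -0.0006, 0],
```

>>> jog_arm(increments=[[0.0645, 0.032, 0.0597, -0.0002, 0, -0.0006, 0], [0.0645, 0.032, 0.0597, -0.0002, 0, -0.0006, 0], [0.0645, 0.032, 0.0597, -0.0002, 0, -0.0006, 0], [0, 0, 0, 0, 0, 0, 0], [0, 0, 0, 0, 0, 0, 0]])

```text
clock: 2.35
ee_pos: [568.7, 120.1, 200.3]
tcp_rot: [[-0.207, 0.978, 0.0], [0.978, 0.207, -0.001], [-0.001, 0.0, -1.0]]
wrist_force: [0.5, -0.6, 0.2]
gripper_width: 85.4
```

```bash
python3 - <<'E'
from h import *
plan([568.5,121,117],102,4)
E
```

```text
at [568.67 120.14 200.31] F [ 0.53 -0.57  0.15] t 2.35 step mm 20.828712235049665 deg 0.017358629078279793
[0.0006, 0.0, 0.0521, 0.0, 0.0001, -0.0001, 0],
[0.0006, 0.0, 0.0521, 0.0, 0.0001, -0.0001, 0],
[0.0006, 0.0, 0.0521, 0.0, 0.0001, -0.0001, 0],
[0.0006, 0.0, 0.0521, 0.0, 0.0001, -0.0001, 0],
```

>>> jog_arm(increments=[[0.0006, 0, 0.052, 0, 0, 0, 0], [0.0006, 0, 0.052, 0, 0, 0, 0], [0.0006, 0, 0.052, 0, 0, 0, 0], [0.0006, 0, 0.052, 0, 0, 0, 0], [0, 0, 0, 0, 0, 0, 120], [0, 0, 0, 0, 0, 0, 220], [0, 0, 0, 0, 0, 0, 255], [0, 0, 0, 0, 0, 0, 255], [0, 0, 0, 0, 0, 0, 255], [0, 0, 0, 0, 0, 0, 255]], squeeze=30)

```text
clock: 3.35
ee_pos: [569.9, 122.4, 118.5]
tcp_rot: [[-0.208, 0.978, 0.004], [0.978, 0.208, 0.001], [-0.0, 0.004, -1.0]]
wrist_force: [-1.8, 0.4, 3.5]
gripper_width: 9.4
```

>>> jog_arm(increments=[[0, 0, 0, 0, 0, 0, 255], [0, 0, 0, 0, 0, 0, 255], [0, 0, 0, 0, 0, 0, 255], [0, 0, 0, 0, 0, 0, 255], [0, 0, 0, 0, 0, 0, 255]])

```text
clock: 3.85
ee_pos: [570.0, 122.5, 118.5]
tcp_rot: [[-0.208, 0.978, 0.004], [0.978, 0.208, 0.001], [-0.0, 0.004, -1.0]]
wrist_force: [-0.4, 0.1, 5.3]
gripper_width: 9.6
```

>>> jog_arm(increments=[[0, 0, -0.02, 0, 0, 0, 255], [0, 0, -0.04, 0, 0, 0, 255], [0, 0, -0.05, 0, 0, 0, 255], [0, 0, -0.06, 0, 0, 0, 255], [0, 0, -0.06, 0, 0, 0, 255], [0, 0, -0.06, 0, 0, 0, 255], [0, 0, 0, 0, 0, 0, 255], [0, 0, 0, 0, 0, 0, 255]])

```text
clock: 4.65
ee_pos: [568.8, 122.3, 233.3]
tcp_rot: [[-0.208, 0.978, 0.002], [0.978, 0.208, 0.0], [-0.0, 0.002, -1.0]]
wrist_force: [-0.6, -0.1, 0.4]
gripper_width: 9.3
```

```bash
python3 - <<'E'
from h import *
import pickle
s=readout.read_state();print(s['ee_pos'],s['wrist_force'],s['gripper_width'],s['clock'])
W=eyes.get_calibration('wrist');p,d=eyes.camera('wrist');np.save('pics/w2.npy',d);pickle.dump(W,open('pics/w2.pkl','wb'));cv2.imwrite('pics/w2r.png',p)
p2,d2=eyes.camera('scene');cv2.imwrite('pics/s2r.png',p2);np.save('pics/s2.npy',d2)
o=np.zeros((600,800,3),np.uint8)
o[:300,:400]=cv2.resize(p,(400,300)); o[:300,400:]=cv2.resize(p2[40:235,200:460],(400,300),interpolation=2)
o[300:]=cv2.resize(p[150:340,170:340],(800,300)) if 0 else 0
o[300:,:400]=cv2.resize(p[190:384,170:344],(400,300));cv2.imwrite('pics/c2.png',o)
E
```

```text
[568.83 122.28 233.29] [-0.56 -0.07  0.36] 9.284996266716787 4.65
```

View pics/c2.png

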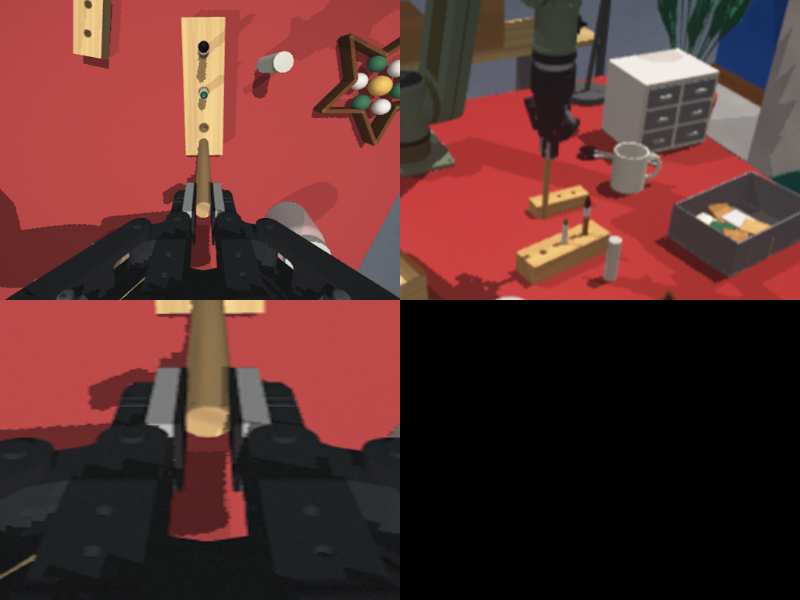

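The dowel hangs in the jaws with its lower end at about (260,180) in the full wrist image. Its free hole (260,163) is just above that, and the stand and the other sticks haven't moved. Next I'll fit the dowel's axis in the tool frame.

```bash
python3 - <<'E'
from h import *
import pickle
s=readout.read_state();M,o=s['tcp_rot'],s['ee_pos']
W=pickle.load(open('pics/w2.pkl','rb'));S=eyes.get_calibration('scene')
for n,C,f in(("wrist",W,'w2'),("scene",S,'s2')):
    X=cloud(C,np.load(f'pics/{f}.npy'));Q=(X-o)@M
    # camera direction in tool frame
    m=(abs(Q[...,1])<14)&(abs(Q[...,0])<20)&(Q[...,2]>-50)&(Q[...,2]<115)
    print(n,m.sum())
    for a in range(-48,112,12):
        k=m&(Q[...,2]>=a)&(Q[...,2]<a+12)
        if k.sum()>3:
            P=Q[k];print(a,k.sum(),'med',np.median(P,0),'x',np.percentile(P[:,0],[5,95]),'y',np.percentile(P[:,1],[5,95]))
    print('zmax',Q[m][:,2].max(),'cam dir',(C['origin']-o)@M)
E
```

```text
wrist 2501
-48 955 med [  4.98  -0.22 -41.01] x [-5.59 11.77] y [-12.23  12.24]
-36 427 med [  7.13   0.29 -31.95] x [ 2.5  11.69] y [-11.18  11.18]
-24 176 med [  3.49   0.04 -18.54] x [1.83 4.54] y [-4.58  4.67]
-12 156 med [ 3.53  0.35 -5.95] x [1.06 4.4 ] y [-4.66  5.09]
0 137 med [3.48 0.38 5.84] x [0.47 4.38] y [-4.92  5.37]
12 116 med [ 3.59  0.42 17.4 ] x [0.01 4.38] y [-4.92  5.73]
24 91 med [ 3.49 -0.26 29.84] x [0.82 4.4 ] y [-5.19  5.12]
36 80 med [ 3.59  0.47 42.22] x [0.32 4.52] y [-4.76  5.65]
48 68 med [ 3.5   0.5  53.54] x [0.59 4.32] y [-4.99  5.31]
60 65 med [ 3.46  0.53 66.12] x [0.56 4.35] y [-5.08  5.48]
72 50 med [ 3.56  0.13 77.49] x [1.19 4.35] y [-4.63  4.96]
84 45 med [ 3.33  0.61 89.8 ] x [0.1  4.29] y [-4.66  5.82]
96 43 med [  3.43   0.61 101.43] x [0.82 4.26] y [-4.91  5.4 ]
zmax 107.81591655490205 cam dir [  80.51    0.03 -167.19]
scene 215
-48 23 med [ -8.19  -0.24 -40.83] x [-11.46  -2.67] y [-6.71 12.13]
-36 25 med [ -8.6    1.69 -31.74] x [-11.36   1.75] y [-6.92 12.53]
-24 13 med [ -4.93   6.86 -17.32] x [-7.74  1.14] y [ 2.17 10.04]
-12 18 med [-5.11  6.04 -5.33] x [-7.53  1.68] y [-1.38  8.92]
0 16 med [-4.26  3.9   6.59] x [-7.64  0.45] y [-0.05  7.83]
12 15 med [-4.85  5.75 17.91] x [-7.28 -0.77] y [0.68 8.38]
24 14 med [-4.59  5.93 30.51] x [-6.26 -0.01] y [0.78 8.92]
36 15 med [-4.49  6.29 41.49] x [-7.21  1.31] y [1.06 8.83]
48 15 med [-3.99  5.78 54.01] x [-7.33  1.86] y [2.43 8.39]
60 13 med [-5.01  5.35 65.96] x [-7.61 -1.75] y [-1.41  7.96]
72 13 med [-4.41  5.4  76.95] x [-7.43 -0.65] y [1.14 8.54]
84 15 med [-3.59  6.07 88.92] x [-9.4   0.71] y [2.33 9.33]
96 14 med [ -5.23   5.73 101.91] x [-8.21 -0.39] y [3.07 9.36]
zmax 108.15135669843804 cam dir [-678.45  814.61 -605.36]
```

The dowel hangs straight along the tool: axis at tool x −1.6, y +0.2, foot about 108 mm ahead of the TCP. That puts it at (569.4, 120.8), which matches the stand hole. Next I'll go just past the board hole so it isn't hidden behind the dowel, and look.

```bash
python3 - <<'E'
from h import *
plan([571.5,-236,228],102,10,255)
E
```

```text
at [568.16 122.16 231.95] F [-0.34  0.18  0.03] t 4.75 step mm 35.81962652227413 deg 0.006239010619264282
[-0.0878, -0.0178, 0.001, -0.0, 0.0, 0.0, 255],
[-0.0878, -0.0178, 0.001, -0.0, 0.0, 0.0, 255],
[-0.0878, -0.0178, 0.001, -0.0, 0.0, 0.0, 255],
[-0.0878, -0.0178, 0.001, -0.0, 0.0, 0.0, 255],
[-0.0878, -0.0178, 0.001, -0.0, 0.0, 0.0, 255],
[-0.0878, -0.0178, 0.001, -0.0, 0.0, 0.0, 255],
[-0.0878, -0.0178, 0.001, -0.0, 0.0, 0.0, 255],
[-0.0878, -0.0178, 0.001, -0.0, 0.0, 0.0, 255],
[-0.0878, -0.0178, 0.001, -0.0, 0.0, 0.0, 255],
[-0.0878, -0.0178, 0.001, -0.0, 0.0, 0.0, 255],
```

>>> jog_arm(increments=[[-0.05, -0.01, 0.001, 0, 0, 0, 255], [-0.088, -0.018, 0.001, 0, 0, 0, 255], [-0.088, -0.018, 0.001, 0, 0, 0, 255], [-0.088, -0.018, 0.001, 0, 0, 0, 255], [-0.088, -0.018, 0.001, 0, 0, 0, 255], [-0.088, -0.018, 0.001, 0, 0, 0, 255], [-0.088, -0.018, 0.001, 0, 0, 0, 255], [-0.088, -0.018, 0.001, 0, 0, 0, 255], [-0.088, -0.018, 0.001, 0, 0, 0, 255], [-0.088, -0.018, 0.001, 0, 0, 0, 255]])

```text
clock: 5.75
ee_pos: [570.9, -222.6, 227.6]
tcp_rot: [[-0.208, 0.978, -0.001], [0.978, 0.208, 0.002], [0.002, -0.001, -1.0]]
wrist_force: [1.0, -0.2, 0.9]
gripper_width: 9.3
```

>>> jog_arm(increments=[[-0.038, -0.008, 0.001, 0, 0, 0, 255], [0, 0, 0, 0, 0, 0, 255], [0, 0, 0, 0, 0, 0, 255], [0, 0, 0, 0, 0, 0, 255]])

```text
clock: 6.15
ee_pos: [571.8, -235.4, 228.7]
tcp_rot: [[-0.209, 0.978, 0.001], [0.978, 0.209, 0.001], [0.001, 0.002, -1.0]]
wrist_force: [0.6, -0.1, 0.1]
gripper_width: 9.5
```

```bash
python3 - <<'E'
from h import *
import pickle
s=readout.read_state();print(s['ee_pos'],s['tcp_rot'],s['wrist_force'],s['clock'])
W=eyes.get_calibration('wrist');p,d=eyes.camera('wrist');pickle.dump((W,s,p,d),open('pics/w3.pkl','wb'))
cv2.imwrite('pics/w3.png',cv2.resize(p[80:260,150:390],(800,600),interpolation=2))
E
```

```text
[ 571.8  -235.36  228.73] [[-0.21  0.98  0.  ]
 [ 0.98  0.21  0.  ]
 [ 0.    0.   -1.  ]] [ 0.63 -0.12  0.05] 6.15
```

View pics/w3.png

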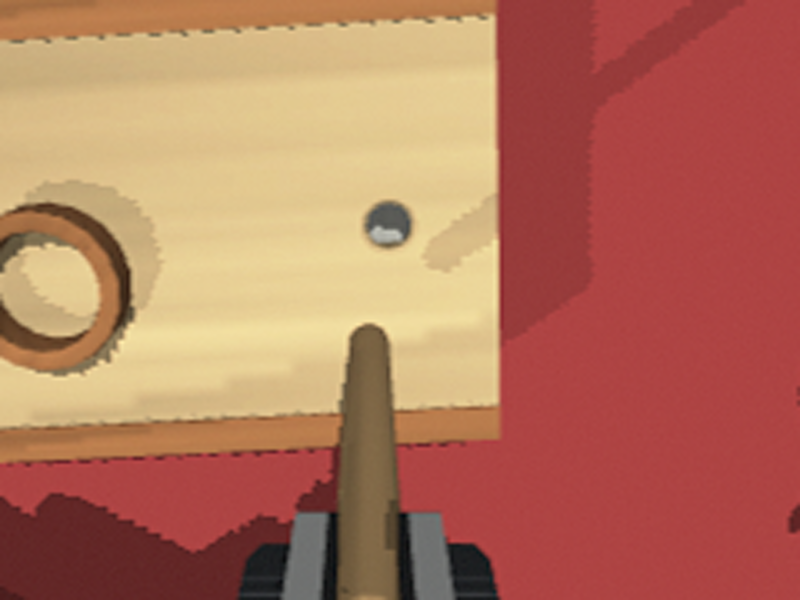

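The wrist view shows the board hole at crop (388,224), the steel pad visible inside it, and the dowel foot at crop (368,335).

```bash
python3 - <<'E'
from h import *
import pickle
W,s,p,d=pickle.load(open('pics/w3.pkl','rb'));M,o=s['tcp_rot'],s['ee_pos'];X=cloud(W,d)
g=p[130:165,250:283].astype(int); sat=g.max(2)-g.min(2)
m=((g.sum(2)<430)|(sat<50)).astype(np.uint8); n,l,st,c=cv2.connectedComponentsWithStats(m);i=1+np.argmax(st[1:,4]);u=c[i]+[250,130]
print('hole px',u,st[i]); zb=np.median(X[110:130,240:290,2]);print('board z',zb,'hole@80',onplane(W,u,80),'@zb',onplane(W,u,zb))
zz=X[130:165,250:283,2];k=zz<zb-6;print('below',k.sum(),np.sort(zz[k])[::4])
Q=(X-o)@M;m=(abs(Q[...,1])<14)&(abs(Q[...,0])<20)&(Q[...,2]>-20)&(Q[...,2]<115)
for a in(20,60,96):
    P=Q[m&(Q[...,2]>=a)&(Q[...,2]<a+12)];print(a,np.percentile(P[:,0],95),np.percentile(P[:,1],[5,95]).mean(),len(P))
print('foot',Q[m][:,2].max()); h=(onplane(W,u,80)[0]-o)@M; print('hole in tool',h)
print('TCP for hole, xy',onplane(W,u,80)[0]-M@np.array([-1.55,.3,0]))
E
```

```text
hole px [266.25 146.89] [  9  10  15  15 161]
board z 78.35869504233554 hole@80 [[ 572.73 -208.26   80.  ]] @zb [[ 572.83 -208.53   78.36]]
below 137 [ 3.3  43.84 44.19 44.43 44.58 44.67 44.77 44.93 45.04 45.1  45.14 45.18
 45.25 45.35 45.48 45.57 45.63 45.79 45.85 45.91 45.98 46.05 46.11 46.17
 46.21 46.32 46.37 46.41 46.54 46.57 46.59 46.73 46.86 48.03 72.32]
20 4.472105816135408 -0.5859620797509009 100
60 4.176082980592411 -0.7463610124468887 61
96 4.323674425604493 -0.7696700420380367 41
foot 108.52706879482538
hole in tool [ 26.15   6.36 148.76]
TCP for hole, xy [ 572.11 -206.81   80.  ]
```

The pad is about 33 mm below the mouth, so the foot should touch it at TCP z ≈ 155. The needed shift, read from a single image, is tool (+27.7, +7.0) mm.

>>> jog_arm(increments=[[0.035, 0.009, 0, 0, 0, 0, 255], [0.0345, 0.0085, 0, 0, 0, 0, 255], [0, 0, 0.03, 0, 0, 0, 255], [0, 0, 0.03, 0, 0, 0, 255], [0, 0, 0.03, 0, 0, 0, 255], [0, 0, 0, 0, 0, 0, 255], [0, 0, 0, 0, 0, 0, 255]])

```text
clock: 6.9
ee_pos: [572.7, -208.6, 192.2]
tcp_rot: [[-0.207, 0.978, 0.001], [0.978, 0.207, 0.001], [0.001, 0.001, -1.0]]
wrist_force: [0.3, 0.6, -0.1]
gripper_width: 9.2
```

```bash
python3 - <<'E'
from h import *
import pickle
s=readout.read_state();print(s['ee_pos'],s['wrist_force'],s['clock'])
W=eyes.get_calibration('wrist');p,d=eyes.camera('wrist');pickle.dump((W,s,p,d),open('pics/w4.pkl','wb'))
S=eyes.get_calibration('scene');p2,d2=eyes.camera('scene')
u=S['rotation'].T@(np.array([572.5,-208,80])-S['origin']);u=S['intrinsics']@u;u=(u/u[2])[:2].astype(int);print(u)
a=cv2.resize(p[120:240,210:320],(400,436),interpolation=2);b=cv2.resize(p2[u[1]-50:u[1]+30,u[0]-35:u[0]+38],(400,436),interpolation=2)
cv2.imwrite('pics/c4.png',np.hstack([a,b]))
E
```

```text
[ 572.71 -208.6   192.23] [ 0.31  0.56 -0.06] 6.9
[186 220]
```

View pics/c4.png

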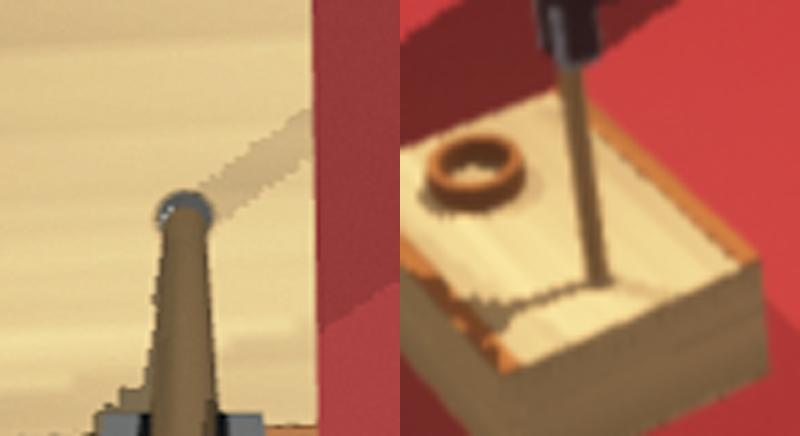

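The foot is centred left to right over the hole, about 1 mm short toward the camera (tool +x). I'll correct that and enter.

>>> jog_arm(increments=[[0.003, 0, 0, 0, 0, 0, 255], [0, 0, 0.0075, 0, 0, 0, 255], [0, 0, 0.0075, 0, 0, 0, 255], [0, 0, 0.0075, 0, 0, 0, 255], [0, 0, 0, 0, 0, 0, 255]])

```text
clock: 7.5
ee_pos: [572.4, -207.0, 183.3]
tcp_rot: [[-0.208, 0.978, 0.001], [0.978, 0.208, 0.001], [0.001, 0.001, -1.0]]
wrist_force: [0.2, -0.2, -0.5]
gripper_width: 9.5
```

>>> jog_arm(increments=[[0, 0, 0.01, 0, 0, 0, 255], [0, 0, 0.01, 0, 0, 0, 255], [0, 0, 0.01, 0, 0, 0, 255], [0, 0, 0.01, 0, 0, 0, 255], [0, 0, 0, 0, 0, 0, 255]])

```text
clock: 8.0
ee_pos: [572.3, -207.0, 167.1]
tcp_rot: [[-0.208, 0.978, 0.0], [0.978, 0.208, 0.001], [0.001, 0.001, -1.0]]
wrist_force: [-0.9, 0.0, 0.4]
gripper_width: 9.3
```

>>> jog_arm(increments=[[0, 0, 0.0075, 0, 0, 0, 255], [0, 0, 0.005, 0, 0, 0, 255], [0, 0, 0.005, 0, 0, 0, 255], [0, 0, 0, 0, 0, 0, 255], [0, 0, 0, 0, 0, 0, 255]])

```text
clock: 8.5
ee_pos: [572.8, -207.1, 161.0]
tcp_rot: [[-0.208, 0.978, 0.002], [0.978, 0.208, 0.0], [-0.0, 0.002, -1.0]]
wrist_force: [-0.4, 0.0, -0.3]
gripper_width: 9.2
```

Free so far. Now smaller steps toward the pad.

>>> jog_arm(increments=[[0, 0, 0.005, 0, 0, 0, 255], [0, 0, 0.005, 0, 0, 0, 255], [0, 0, 0, 0, 0, 0, 255]])

```text
clock: 8.8
ee_pos: [572.5, -207.1, 156.6]
tcp_rot: [[-0.208, 0.978, 0.001], [0.978, 0.208, 0.001], [0.0, 0.001, -1.0]]
wrist_force: [-0.2, 0.5, -0.8]
gripper_width: 9.3
```

>>> jog_arm(increments=[[0, 0, 0.005, 0, 0, 0, 255], [0, 0, 0, 0, 0, 0, 255]])

```text
clock: 9.0
ee_pos: [573.1, -207.3, 155.5]
tcp_rot: [[-0.208, 0.978, 0.003], [0.978, 0.208, -0.0], [-0.001, 0.003, -1.0]]
wrist_force: [0.4, -0.5, 0.7]
gripper_width: 9.5
```

>>> jog_arm(increments=[[0, 0, 0.005, 0, 0, 0, 255], [0, 0, 0, 0, 0, 0, 255]])

```text
clock: 9.2
ee_pos: [573.4, -207.3, 153.9]
tcp_rot: [[-0.208, 0.978, 0.004], [0.978, 0.208, -0.0], [-0.001, 0.004, -1.0]]
wrist_force: [-0.6, 0.1, 4.1]
gripper_width: 9.3
```

Contact at 4.1 N, with the TCP at about 154–155. Now pressing gently.

>>> jog_arm(increments=[[0, 0, 0.0035, 0, 0, 0, 255], [0, 0, 0.0035, 0, 0, 0, 255], [0, 0, 0.0025, 0, 0, 0, 255], [0, 0, 0, 0, 0, 0, 255]])

```text
clock: 9.6
ee_pos: [573.7, -207.5, 150.6]
tcp_rot: [[-0.208, 0.978, 0.005], [0.978, 0.208, -0.001], [-0.002, 0.004, -1.0]]
wrist_force: [-0.4, -0.3, 6.7]
gripper_width: 9.5
```

```bash
cat >> h.py <<'E'
def tray():
    """scene/top views: height map change at the -x end of the box"""
    T=eyes.get_calibration('top');p,d=eyes.camera('top');X=cloud(T,d)
    a=np.radians(14.5);e=np.array([np.cos(a),np.sin(a)]);n=np.array([-e[1],e[0]])
    q=X[...,:2]-[509.5,-223.9];x,y=q@e,q@n
    k=(abs(y)<60)&(x<-104)&(x>-175)&(d>0)
    print('raised px beyond -x end',((X[...,2]>12)&k).sum(),'of',k.sum(),'x min',x[(X[...,2]>12)&k].min() if ((X[...,2]>12)&k).any() else None)
    return p
E
python3 - <<'E'
from h import *
tray();print(readout.read_state()['wrist_force'],readout.read_state()['ee_pos'])
E
```

```text
raised px beyond -x end 4 of 235 x min -143.2248584383184
[-0.51 -0.22  7.05] [ 573.65 -207.48  150.61]
```

>>> jog_arm(increments=[[0, 0, 0.0025, 0, 0, 0, 255], [0, 0, 0, 0, 0, 0, 255]])

```text
clock: 9.85
ee_pos: [573.6, -207.4, 149.4]
tcp_rot: [[-0.208, 0.978, 0.004], [0.978, 0.208, -0.001], [-0.001, 0.004, -1.0]]
wrist_force: [-0.2, 0.2, 5.3]
gripper_width: 9.5
```

```bash
python3 - <<'E'
from h import *
cv2.imwrite('pics/t5.png',tray());print(readout.read_state()['wrist_force'],readout.read_state()['ee_pos'])
E
```

```text
raised px beyond -x end 36 of 248 x min -126.81514111599583
[-0.15  0.04  5.5 ] [ 573.6  -207.37  149.33]
```

>>> jog_arm(increments=[[0, 0, 0.002, 0, 0, 0, 255], [0, 0, 0, 0, 0, 0, 255]])

```text
clock: 10.1
ee_pos: [573.6, -207.4, 148.5]
tcp_rot: [[-0.208, 0.978, 0.004], [0.978, 0.208, -0.001], [-0.001, 0.004, -1.0]]
wrist_force: [-0.2, 0.9, 5.5]
gripper_width: 9.1
```

```bash
python3 - <<'E'
from h import *
cv2.imwrite('pics/t6.png',tray());print(readout.read_state()['wrist_force'],readout.read_state()['ee_pos'])
E
```

```text
raised px beyond -x end 165 of 262 x min -158.5767274479897
[ 0.47 -0.16  5.02] [ 573.6  -207.4   148.53]
```

The tray is springing out (front edge at −127, then −159 mm), so I'm withdrawing straight up.

>>> jog_arm(increments=[[0, 0, -0.01, 0, 0, 0, 255], [0, 0, -0.02, 0, 0, 0, 255], [0, 0, -0.03, 0, 0, 0, 255], [0, 0, -0.03, 0, 0, 0, 255], [0, 0, -0.03, 0, 0, 0, 255], [0, 0, -0.03, 0, 0, 0, 255], [0, 0, -0.03, 0, 0, 0, 255], [0, 0, -0.03, 0, 0, 0, 255], [0, 0, 0, 0, 0, 0, 255], [0, 0, 0, 0, 0, 0, 255]])

```text
clock: 11.15
ee_pos: [572.6, -207.1, 231.5]
tcp_rot: [[-0.208, 0.978, 0.002], [0.978, 0.208, 0.0], [-0.0, 0.002, -1.0]]
wrist_force: [-0.2, 0.3, -1.6]
gripper_width: 9.5
```

```bash
python3 - <<'E'
from h import *
p=tray();plan([568.8,122.3,232],102,10,255)
E
```

```text
raised px beyond -x end 156 of 200 x min -169.42226709123327
at [ 572.32 -207.03  230.95] F [ 0.38  0.37 -0.95] t 11.2 step mm 32.93537548075014 deg 0.006652539287733084
[0.0807, 0.0163, -0.0002, 0.0, -0.0, -0.0, 255],
[0.0807, 0.0163, -0.0002, 0.0, -0.0, -0.0, 255],
[0.0807, 0.0163, -0.0002, 0.0, -0.0, -0.0, 255],
[0.0807, 0.0163, -0.0002, 0.0, -0.0, -0.0, 255],
[0.0807, 0.0163, -0.0002, 0.0, -0.0, -0.0, 255],
[0.0807, 0.0163, -0.0002, 0.0, -0.0, -0.0, 255],
[0.0807, 0.0163, -0.0002, 0.0, -0.0, -0.0, 255],
[0.0807, 0.0163, -0.0002, 0.0, -0.0, -0.0, 255],
[0.0807, 0.0163, -0.0003, 0.0, -0.0, -0.0, 255],
[0.0807, 0.0163, -0.0003, 0.0, -0.0, -0.0, 255],
```

Tray fully out (front edge at −169 mm, so about 70 mm out). Carrying the dowel back to the stand, stopping 35 mm past its hole (−y being the approach side) isn't needed because the earlier lift pose is known.

>>> jog_arm(increments=[[0.05, 0.01, 0, 0, 0, 0, 255], [0.081, 0.0163, 0, 0, 0, 0, 255], [0.081, 0.0163, 0, 0, 0, 0, 255], [0.081, 0.0163, 0, 0, 0, 0, 255], [0.081, 0.0163, 0, 0, 0, 0, 255], [0.081, 0.0163, 0, 0, 0, 0, 255], [0.081, 0.0163, 0, 0, 0, 0, 255], [0.081, 0.0163, 0, 0, 0, 0, 255], [0.081, 0.0163, 0, 0, 0, 0, 255], [0.081, 0.0163, 0, 0, 0, 0, 255]])

```text
clock: 12.2
ee_pos: [568.5, 111.9, 230.6]
tcp_rot: [[-0.208, 0.978, 0.0], [0.978, 0.208, -0.0], [-0.0, 0.0, -1.0]]
wrist_force: [0.4, -0.0, -0.7]
gripper_width: 9.5
```

>>> jog_arm(increments=[[0.0277, 0.006, 0, 0, 0, 0, 255], [0, 0, 0.05, 0, 0, 0, 255], [0, 0, 0.05, 0, 0, 0, 255], [0, 0, 0, 0, 0, 0, 255], [0, 0, 0, 0, 0, 0, 255], [0, 0, 0, 0, 0, 0, 255]])

```text
clock: 12.8
ee_pos: [570.0, 121.7, 192.5]
tcp_rot: [[-0.207, 0.978, 0.004], [0.978, 0.207, 0.0], [-0.0, 0.004, -1.0]]
wrist_force: [-0.4, -0.4, 0.7]
gripper_width: 9.2
```

```bash
python3 - <<'E'
from h import *
s=readout.read_state();M,o=s['tcp_rot'],s['ee_pos'];print(o,s['wrist_force'],s['clock'])
W=eyes.get_calibration('wrist');p,d=eyes.camera('wrist');X=cloud(W,d);Q=(X-o)@M
m=(abs(Q[...,1])<14)&(abs(Q[...,0])<20)&(Q[...,2]>-20)&(Q[...,2]<115)
for a in(20,60,90):
    P=Q[m&(Q[...,2]>=a)&(Q[...,2]<a+12)];print(a,np.percentile(P[:,0],95),np.percentile(P[:,1],[5,95]).mean())
print('foot',Q[m][:,2].max())
cv2.imwrite('pics/w6.png',cv2.resize(p[100:250,160:360],(800,600),interpolation=2))
E
```

```text
[570.01 121.71 192.5 ] [-0.39 -0.4   0.67] 12.8
20 4.356861478668999 -0.34629383042983
60 4.304891385135642 -0.7391007567741039
90 4.343960088733844 -0.6296805755998331
foot 108.91384693046871
```

View pics/w6.png

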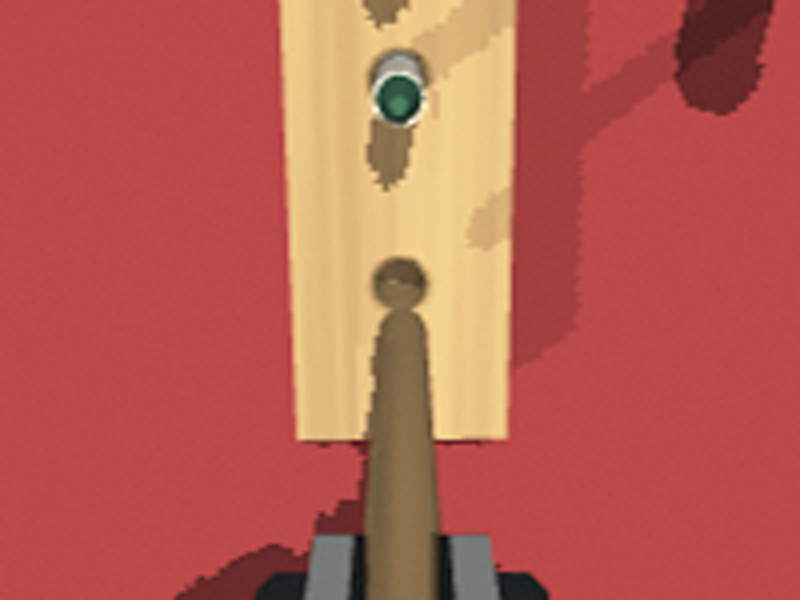

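The free hole is at crop (400,284), i.e. px (260,171). The dowel is in line with it.

```bash
python3 - <<'E'
from h import *
s=readout.read_state();M,o=s['tcp_rot'],s['ee_pos'];W=eyes.get_calibration('wrist')
h=onplane(W,[260,171],45)[0];print(o,h,'shift tool',((h-o)@M)[:2]-[-1.6,-.6])
E
```

```text
[570.03 121.77 192.61] [570.29 121.68  45.  ] shift tool [1.5  0.25]
```

>>> jog_arm(increments=[[0.0025, 0, 0, 0, 0, 0, 255], [0, 0, 0.03, 0, 0, 0, 255], [0, 0, 0.03, 0, 0, 0, 255], [0, 0, 0.02, 0, 0, 0, 255], [0, 0, 0.01, 0, 0, 0, 255], [0, 0, 0.01, 0, 0, 0, 255], [0, 0, 0.01, 0, 0, 0, 255], [0, 0, 0, 0, 0, 0, 255]])

```text
clock: 13.65
ee_pos: [569.0, 123.0, 147.0]
tcp_rot: [[-0.208, 0.978, 0.001], [0.978, 0.208, 0.0], [-0.0, 0.001, -1.0]]
wrist_force: [-0.6, -0.6, 0.5]
gripper_width: 9.2
```

Foot at z ≈ 38.5, below the stand's 45 mm top with no force, so it's in the hole. Continuing down.

>>> jog_arm(increments=[[0, 0, 0.015, 0, 0, 0, 255], [0, 0, 0.015, 0, 0, 0, 255], [0, 0, 0.015, 0, 0, 0, 255], [0, 0, 0.01, 0, 0, 0, 255], [0, 0, 0.005, 0, 0, 0, 255], [0, 0, 0, 0, 0, 0, 255], [0, 0, 0, 0, 0, 0, 255]])

```text
clock: 14.35
ee_pos: [569.4, 123.0, 123.6]
tcp_rot: [[-0.208, 0.978, 0.002], [0.978, 0.208, 0.0], [-0.0, 0.002, -1.0]]
wrist_force: [-0.7, -0.5, 0.6]
gripper_width: 9.3
```

>>> jog_arm(increments=[[0, 0, 0.004, 0, 0, 0, 255], [0, 0, 0, 0, 0, 0, 255]])

```text
clock: 14.55
ee_pos: [569.2, 123.0, 121.9]
tcp_rot: [[-0.208, 0.978, 0.002], [0.978, 0.208, 0.0], [-0.0, 0.002, -1.0]]
wrist_force: [0.4, 0.2, 0.2]
gripper_width: 9.3
```

>>> jog_arm(increments=[[0, 0, 0.004, 0, 0, 0, 255], [0, 0, 0, 0, 0, 0, 255]])

```text
clock: 14.75
ee_pos: [569.1, 123.0, 120.1]
tcp_rot: [[-0.208, 0.978, 0.002], [0.978, 0.208, 0.0], [-0.0, 0.002, -1.0]]
wrist_force: [-0.8, -0.4, -0.1]
gripper_width: 10.0
```

>>> jog_arm(increments=[[0, 0, 0.003, 0, 0, 0, 255], [0, 0, 0, 0, 0, 0, 255]])

```text
clock: 14.95
ee_pos: [569.1, 123.0, 118.9]
tcp_rot: [[-0.208, 0.978, 0.002], [0.978, 0.208, 0.0], [-0.0, 0.002, -1.0]]
wrist_force: [0.3, -0.2, -0.1]
gripper_width: 9.4
```

>>> jog_arm(increments=[[0, 0, 0.002, 0, 0, 0, 255], [0, 0, 0, 0, 0, 0, 255]])

```text
clock: 15.15
ee_pos: [569.5, 123.0, 118.5]
tcp_rot: [[-0.208, 0.978, 0.003], [0.978, 0.208, 0.0], [-0.0, 0.003, -1.0]]
wrist_force: [0.9, 0.9, 1.2]
gripper_width: 9.4
```

Floor reached (118.5, the same as at the grasp). Release and rise.

>>> jog_arm(increments=[[0, 0, 0, 0, 0, 0, 200], [0, 0, 0, 0, 0, 0, 120], [0, 0, 0, 0, 0, 0, 0], [0, 0, 0, 0, 0, 0, 0], [0, 0, 0, 0, 0, 0, 0], [0, 0, 0, 0, 0, 0, 0], [0, 0, -0.03, 0, 0, 0, 0], [0, 0, -0.06, 0, 0, 0, 0], [0, 0, -0.08, 0, 0, 0, 0], [0, 0, -0.08, 0, 0, 0, 0]])

```text
clock: 16.15
ee_pos: [568.9, 123.0, 220.1]
tcp_rot: [[-0.208, 0.978, 0.002], [0.978, 0.208, 0.0], [-0.0, 0.002, -1.0]]
wrist_force: [0.7, -0.3, 0.1]
gripper_width: 85.4
```

>>> jog_arm(increments=[[0, 0, -0.08, 0, 0, 0, 0], [-0.1, 0, -0.03, 0, 0, 0, 0], [-0.1, 0, 0, 0, 0, 0, 0], [0, 0, 0, 0, 0, 0, 0], [0, 0, 0, 0, 0, 0, 0]])

```text
clock: 16.65
ee_pos: [585.6, 44.1, 263.0]
tcp_rot: [[-0.206, 0.979, 0.002], [0.979, 0.206, 0.001], [0.0, 0.003, -1.0]]
wrist_force: [-0.4, -0.4, -0.6]
gripper_width: 85.5
```

```bash
python3 - <<'E'
from h import *
s=readout.read_state();print(s['ee_pos'],s['wrist_force'],s['gripper_width'],s['clock'])
W=eyes.get_calibration('wrist');p,d=eyes.camera('wrist');X=cloud(W,d)
k=(np.hypot(X[...,0]-569,X[...,1]-121)<14)&(X[...,2]>52)
P=X[k];t=P[P[:,2]>P[:,2].max()-4];print('dowel top',np.median(t,0),len(t))
for a in(60,90,120,145):
    q=P[(P[:,2]>a)&(P[:,2]<a+15)];print(a,len(q),np.median(q,0) if len(q) else '')
tray();p2,_=eyes.camera('scene')
cv2.imwrite('pics/f.png',np.hstack([cv2.resize(p,(400,300)),cv2.resize(p2[140:270,130:350],(400,300),interpolation=2)]))
E
```

```text
[585.6   44.14 262.97] [-0.41 -0.37 -0.61] 85.46776774990951 16.65
dowel top [568.44 122.74 428.88] 748
60 0 
90 0 
120 0 
145 145 [569.29 121.39 158.32]
raised px beyond -x end 471 of 653 x min -169.9903373126204
```

View pics/f.png

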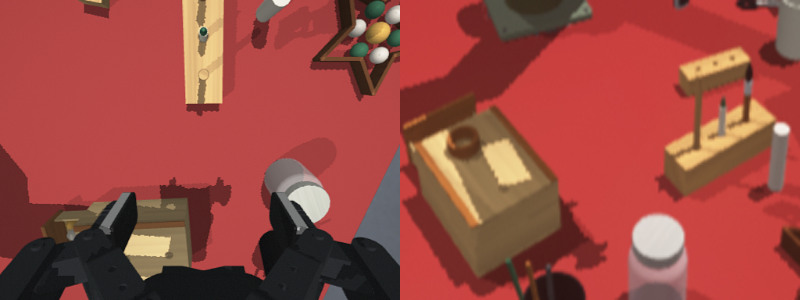

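The dowel stands upright in its hole with its top at z 158.3 (158.2 before the job), the tray is fully out, everything else is in place, and the gripper is clear.

```bash
python3 -c "
from station import close_job; print(close_job())"
```

```text
the job is handed in; nothing more can be done
None
```

The tray is out and the dowel is back in its stand hole; I handed the job in at about 17 s of the 54 s allowed.

**What I did:** I took the dowel from the stand's −y hole and lowered it through the board hole without measurable contact force. It met the catch about 33 mm down. I pressed in small steps, about 5–6 mm past first contact, until the camera showed the tray moving. One last step of under 1 mm was already under way when I saw that. The highest force I read was 7 N. I then drew the dowel straight out, put it back in its hole down to the floor, let go and moved clear.

**Last checks:**
- **Tray:** its front edge is at −170 mm in the box frame, which means about 70 mm out.
- **Dowel:** its top is at z 158.3 mm, against 158.2 mm before the job, and within about 1 mm sideways. It stands upright.
- **Everything else:** the tape, crayon, brush, glue and jar look unmoved in the last pictures. I did not compare the mug and spool closely.

**What disagreed:**
- The gripper read a 9.3 mm opening on the 12 mm dowel, though the grip held.
- Depth readings ran 1–1.5 mm low throughout.
- A rough first two-view estimate of the dowel top was off by about 11 mm, so I replaced it with the wrist camera measurement.

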